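# Unload the padeye from the welding turntable

### The arm

A 6-joint arm with a two-finger parallel gripper is mounted at the origin on the work surface; the furniture and walls round the work are solid. World frame = base frame: x ahead of the robot, y to its left, z up, the work surface at z = 0. Lengths are in mm, angles in rad, forces in N, time in s.
With the tool pointing down it reaches from about 425 to 950 mm from the base axis. Payload 3.5 kg.
Tool frame: the origin (TCP) lies on the centre line of the jaws, within the pads' length; the fingertips stand 14 mm ahead of it and the grasp point (between the pads) lies 5 mm behind it; z points along the fingers, y is the line along which they close (so a half turn about z gives the same grasp; the last joint's range is limited). The gripper opens to 85 mm and grips with 20 to 120 N. Pads are 22 mm wide; open, the fingers measure 114 mm over their backs; the gripper's body (76 mm by 85 mm) begins 54 mm behind the grasp point. The pads swing forward as they close: fully open they stand 13 mm farther back than shut.
Start: joints at [-1.416, 0.286, 1.577, -0, 1.279, -0.15], TCP at [202.593, -643.865, 219.025] pointing down, gripper open.
Joint ranges: [-2.77, 2.77], [-0.9, 2.22], [0.21, 2.48], [-1.53, 4.67], [0.24, 2.81], [-2.84, 2.84]. Speed limits (rad/s): [2.79, 2.79, 3.14, 3.14, 3.14, 3.14].

### API

Orientations are given as a rotation vector (axis times angle).
In Python, from cell import robot, eyes gives the robot as it stands.
- The arm moves only by the tool move_arm, never from a script. Its argument "steps" is a list that holds one entry, the list of rows, each a list of 7 numbers: the closure, from 0 (fully open) to 1 (shut), then the shift along the world's x, y, z each as a share of 200 mm, from -1 to 1, then the turn, a rotation vector about the world's x, y, z each as a share of 90 degrees, from -1 to 1. In form: [[[jaw, tx, ty, tz, rx, ry, rz], ...]]. A call has exactly 10 rows; each row is the pose to reach, as a shift and turn from the pose commanded when the call began; what a row does not reach only later rows make up. A row lasts 1/10 s, in which the tool goes at most 50 mm and 8.59 degrees, less where a joint would pass 70% of its speed; a pose out of reach is approached as far as the arm can. A call with a number of a shift or a turn outside -1 to 1 is refused whole. A call with a gripper value outside its range is refused whole. The fingers move at their own pace and stop on an object; "force" is the grip in N (left out, the last holds). Time passes only in rows, so rows that repeat a pose let the fingers close, or fill a call up. It gives the time, the measured TCP pose, the force, the opening and the grip force at its end, in the units of the state.
- robot.observe(): the state, without advancing time (a new reading comes with each control period).
- eyes.snapshot(name): name is "scene" or "top" or "wrist"; returns a dict with "image" (420x560x3 uint8, red, green, blue), "vfov" (degrees; the focal length in pixels is half the picture's height over the tangent of half this angle, whatever the lens; pixels are square), "cx", "cy" (the principal point, pixels), "k1" (the pictures are not rectified: a ray, as slopes to the right and down, at radius r is drawn at 1 + k1 r^2 times it, then the intrinsics apply), "rvec" (rotation vector, rad) and "tvec" (3), from world to camera coordinates, as OpenCV has them. Camera axes: x right, y down, z forward; pixel columns grow to the right and rows downward; lengths in mm; the calibration is good to about 2 mm. A picture is of the moment at which its call begins. There is no depth.
- robot.job_done(): hands the job in; it is judged then, once.
The state is a dict: "t": time; "q": joint angles; "dq": joint speeds; "effort": joint torques, N m; "tool_pos": TCP position; "eef_rot": TCP orientation; "force": force on the tool from outside, world axes, zero at the start; "torque": the same for the moment, N m; "finger_gap": opening from 0.0 (shut) to 1.0 (fully open); "grip_force": force on a finger pad.
Only numpy, scipy, OpenCV 4.12 (cv2) and the standard library are available. Lean on these libraries where they do the work, as an engineer would, in place of code of your own. Each camera call takes 0.05 s, during which the arm holds its last target. There are 200 camera calls.

### The job

The padeye in the sloping nest of the welding turntable is welded. Push the turntable round until the bright index line on its rim stands at the fixed pointer, so that the nest faces the loading side, then take the padeye by its lug, draw it straight out of the nest and set it down gently, standing upright in the middle of the empty cooling grate. Leave the empty nest at the pointer for the next part, and do not shift the padeye that is already cooling on the other grate.

Things in the scene. Friction and masses are not known exactly. Their poses are not given: they have to be found in the camera images.
- turntable: turning part of a manual bench welding turntable: steel faceplate 170 mm across, upper face 47 mm over the table, turning about the upright axis through this origin (at table height; z up). Turns either way without stops; light drag (about 1.5 N at a knob) stops it when let go. In its middle is bolted an aluminium nest, its top edge 112 mm over the table
- turntable_base: the turntable's fixed cast foot, 164 mm across, origin on the turning axis at table height, z up; its pointer stands on its own -x side (which looks to the near right, between the robot and the grates), 76 to 99 mm from the axis, top 43 mm over the table; the spokes pass over it
- knob0 (a point): middle of the upright black hand knob (45 deg from the turntable's own x axis) at the end of one of four radial spokes, 90 deg apart: 112 mm from the axis, 82 mm over the table; the knob is 18 mm thick and stands from 63 to 100 mm over the table; the bare spoke below it is 10 mm thick, 56 mm over the table
- knob1 (a point): middle of the upright black hand knob (135 deg from the turntable's own x axis) at the end of one of four radial spokes, 90 deg apart: 112 mm from the axis, 82 mm over the table; the knob is 18 mm thick and stands from 63 to 100 mm over the table; the bare spoke below it is 10 mm thick, 56 mm over the table
- knob2 (a point): middle of the upright black hand knob (225 deg from the turntable's own x axis) at the end of one of four radial spokes, 90 deg apart: 112 mm from the axis, 82 mm over the table; the knob is 18 mm thick and stands from 63 to 100 mm over the table; the bare spoke below it is 10 mm thick, 56 mm over the table
- knob3 (a point): middle of the upright black hand knob (315 deg from the turntable's own x axis) at the end of one of four radial spokes, 90 deg apart: 112 mm from the axis, 82 mm over the table; the knob is 18 mm thick and stands from 63 to 100 mm over the table; the bare spoke below it is 10 mm thick, 56 mm over the table
- pointer_tip (a point): the point of the faceplate's rim at which the fixed pointer points, 3 mm before its tip; 85 mm from the axis, 45 mm over the table
- index_line (a point): the bright index line on the faceplate's rim, on the turntable's own -x side, to which the nest looks; 85 mm from the axis, 45 mm over the table; it meets pointer_tip when the table is indexed
- nest_floor (a point): middle of the pocket's floor, on the turning axis, 83 mm over the table. Pocket 83 (level) x 63 x 10 mm deep, sloping 30 deg: the way out is (-0.5, 0, 0.866) in the turntable's frame. The padeye's base fills it flush, 1.5 mm play each side; only the lug stands out, square to the slope, its 12 mm thickness along the slope
- padeye: padeye in the nest: steel base plate 60 x 80 x 10 mm (x, y, z) with a lug on its middle, 12 thick (x), 44 wide (y), rounded top 62 mm over the underside, 16 mm eye through x 40 mm up, 4 mm weld beads at its foot. Origin: middle of the underside; z along the lug, in the nest pointing out of it; x and y then as the turntable's (x tipped 30 deg). 0.44 to 0.72 kg
- padeye_cooling: the padeye already standing on the other grate, the same in shape and axes
- grate_empty: the empty cooling grate, fixed: five flat bars on two cross bars, 86 x 112 mm (x, y), top 20 mm over the table; origin in its middle at table height, z up. The two grates lie one behind the other to the right; either may be the empty one
- grate_taken: the other cooling grate, the same, fixed, with the cooling padeye on it

How it is judged:
By the outcome, as a careful person would: the job done as asked, in the order asked, and still so for the second after the job is handed in, with the robot touching nothing.
It also fails if it takes over 72 s, if anything falls off the work surface, if the arm or the gripper's body presses on something with over 40 N, if the wrist force passes 120 N, or if a joint passes its speed limit or range.

## Working session

There is one attempt and no reset: what is moved stays moved. The work goes in short steps, Python scripts to look and compute and a tool call to move; the robot and the scene stay as the last step left them, time stands still between calls to the robot, and variables do not carry over. Pictures are saved under pics/ and viewed, at most 10 in all, crops included, and the job is handed in when it is done.

Besides the shell and the picture viewer there is one more tool, called after "Call:" as name(argument=value, ...), one argument or row to a line, values as JSON. move_arm: Moves the arm, as the interface text tells. Shift numbers are shares of 200 mm and turn numbers shares of 90 degrees, none past 1 either way. Its arguments: {"type":"object","properties":{"steps":{"type":"array","items":{"type":"array","items":{"type":"array","items":{"type":"number","minimum":-1,"maximum":1}}}},"force":{"type":"number"}},"required":["steps"]}

```bash
mkdir -p pics; ls
cat > h.py <<'E'
import numpy as np, cv2
from scipy.spatial.transform import Rotation as R
from cell import robot, eyes
def cam(s):
    f=210/np.tan(np.radians(s['vfov'])/2)
    K=np.array([[f,0,s['cx']],[0,f,s['cy']],[0,0,1]]);D=np.array([s['k1'],0,0,0,0.])
    return K,D,np.array(s['rvec'],float),np.array(s['tvec'],float)
def ray(s,uv):
    K,D,r,t=cam(s);M=R.from_rotvec(r).as_matrix()
    # distorted -> undistorted; 
    n=cv2.undistortPointsIter(np.array([[uv]],float),K,D,None,None,(3,100,1e-10))[0,0]
    d=M.T@np.array([n[0],n[1],1]);return -M.T@t,d/np.linalg.norm(d)
def onz(s,uv,z):
    o,d=ray(s,uv);return o+d*(z-o[2])/d[2]
def proj(s,P):
    K,D,r,t=cam(s);return cv2.projectPoints(np.array(P,float).reshape(-1,1,3),r,t,K,D)[0][:,0]
def tri(sa,ua,sb,ub):
    o,d=ray(sa,ua);p,e=ray(sb,ub)
    k=np.linalg.lstsq(np.c_[d,-e],p-o,rcond=None)[0]
    a=o+d*k[0];b=p+e*k[1];return (a+b)/2,np.linalg.norm(a-b)
E
python3 - <<'E'
from h import *
for n in ['scene','top']:
    s=eyes.snapshot(n);np.save(f'{n}0.npy',s,allow_pickle=True)
    cv2.imwrite(f'pics/{n}0.png',cv2.resize(s['image'][:,:,::-1],None,fx=1.42,fy=1.42,interpolation=cv2.INTER_CUBIC))
    print(n,s['k1'],s['vfov'],ray(s,(280,210)))
print(robot.observe())
E
```

```text
pics
scene -0.11095271386449387 53.17048011150834 (array([209.89417148, 437.68310262, 767.39565353]), array([ 0.35071035, -0.54038905, -0.76484111]))
top -0.09589670088130002 53.16958255081848 (array([ 324.84626812,  -43.77599752, 1024.11021723]), array([ 0.18950542, -0.00765875, -0.9818498 ]))
{'t': 0.1, 'q': array([-1.41603990e+00,  2.87113006e-01,  1.57804482e+00,  1.88527529e-05,
        1.27862362e+00, -1.50024668e-01]), 'dq': array([-9.50051676e-04, -1.49498743e-03, -2.40971233e-03, -1.42514288e-03,
        5.70428868e-06,  6.94662097e-04]), 'effort': array([ 9.80407094e-04, -4.07298088e+01, -2.93696791e+01, -1.29689952e-04,
        3.43130712e-03, -2.95641485e-06]), 'tool_pos': array([ 202.47544112, -643.25494707,  217.75388628]), 'eef_rot': array([-3.10302262e+00, -4.76557457e-01, -2.02010865e-05]), 'force': array([-0.28934139,  0.09877419,  0.00782705]), 'torque': array([ 0.0008033 ,  0.00561701, -0.05167529]), 'grip_force': 0.0, 'finger_gap': 0.997957682085212}
```

View pics/scene0.png

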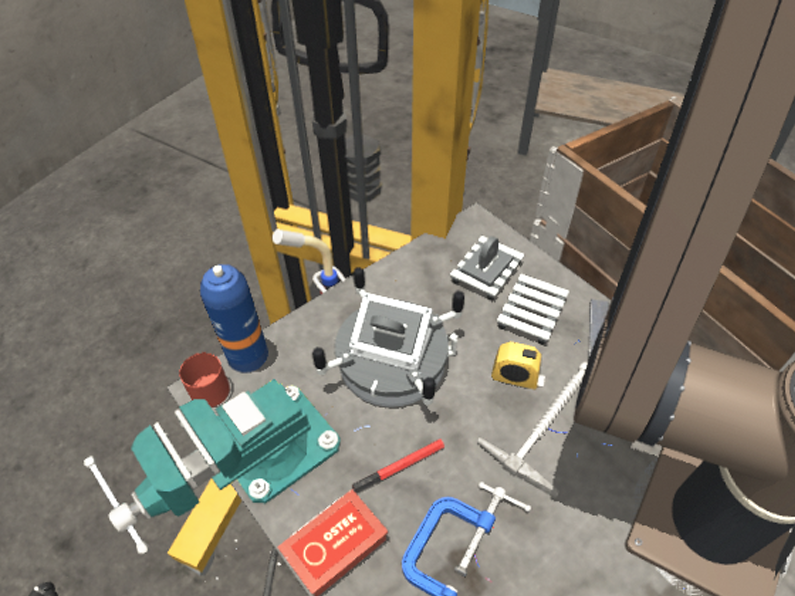

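View pics/top0.png

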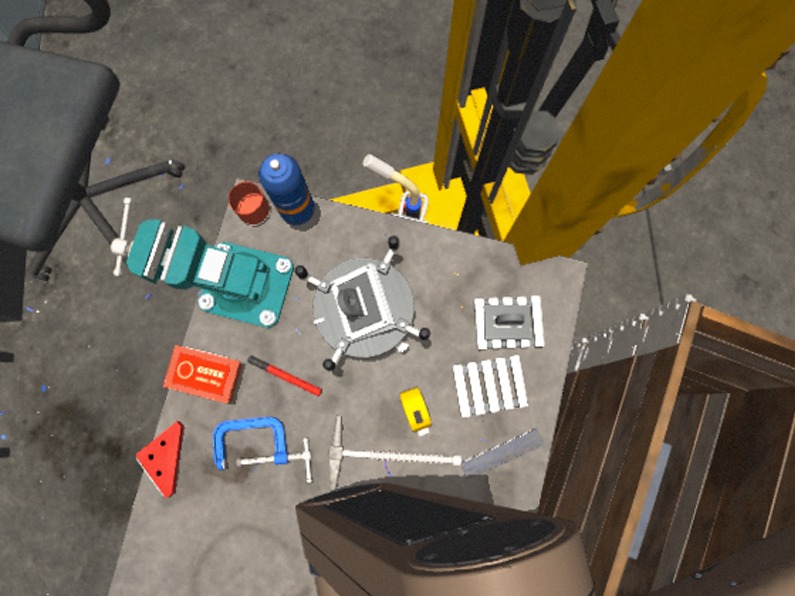

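The scene view shows the turntable at about (390,340) and the index line at about (374,388). The pointer is at about (453,345), and the near grate at (533,307) is empty. In the top view the knobs are at (393,243), (301,272), (330,366) and (424,334), the index line at (320,321) and the pointer at (404,348). The empty grate is at (490,386) and the padeye on the other grate is at (510,322).

```bash
cat > m.py <<'E'
from h import *
def blob(s,uv,kind,r=14,fill=False):
    hsv=cv2.cvtColor(s['image'],cv2.COLOR_RGB2HSV);V=hsv[...,2].astype(int);S=hsv[...,1]
    m=(V<50) if kind=='dark' else ((V>175)&(S<60))
    u,v=map(int,uv);w=np.zeros_like(m);w[v-r:v+r+1,u-r:u+r+1]=1;m=(m&w).astype(np.uint8)
    n,l,st,c=cv2.connectedComponentsWithStats(m)
    if n<2:return None
    ok=[i for i in range(1,n) if st[i,4]>=5]
    k=max(ok,key=lambda i:st[i,4]);return c[k],st[k]
E
python3 - <<'E'
from m import *
T=np.load('top0.npy',allow_pickle=True).item();S=np.load('scene0.npy',allow_pickle=True).item()
kt=np.array([(393,243),(301,272),(330,366),(424,334)])/1.42
ks=np.array([(359,278),(319,358),(428,388),(458,301)])/1.42
# order correspondences via projection
P=[]
for u in kt:
    b=blob(T,u,'dark',9);p=onz(T,b[0],84)
    q=proj(S,p)[0];j=np.argmin(np.linalg.norm(ks-q,axis=1));c=blob(S,ks[j],'dark',10)
    X,e=tri(T,b[0],S,c[0]);P.append(X);print(b[0].round(1),b[1][2:],c[0].round(1),c[1][2:],X.round(1),round(e,1),'pred',q.round(1))
P=np.array(P);c=P.mean(0);print('axis',c.round(1),np.linalg.norm((P-c)[:,:2],axis=1).round(1))
a=np.degrees(np.arctan2(*(P-c)[:,1::-1].T));print('knob az',a.round(1))
for s,n in((T,'top'),(S,'scene')):
    # crops
    q=proj(s,[c[0],c[1],45])[0].astype(int);im=s['image'][q[1]-65:q[1]+65,q[0]-75:q[0]+75,::-1]
    cv2.imwrite(f'c_{n}.png',cv2.resize(im,None,fx=2.6,fy=2.6*1,interpolation=cv2.INTER_CUBIC));print(n,'crop origin',q-[75,65])
A,B=cv2.imread('c_top.png'),cv2.imread('c_scene.png');cv2.imwrite('pics/crop1.png',np.hstack([A,B]))
for uv,n,f in ((np.array((490,386))/1.42,'empty',30),(np.array((508,322))/1.42,'taken',30)):
    hsv=cv2.cvtColor(T['image'],cv2.COLOR_RGB2HSV);m=((hsv[...,2]>150)&(hsv[...,1]<60))
    u,v=uv.astype(int);w=np.zeros_like(m);w[v-23:v+24,u-28:u+29]=1;m=(m&w).astype(np.uint8)
    m=cv2.morphologyEx(m,cv2.MORPH_OPEN,np.ones((2,2),np.uint8))
    pts=np.argwhere(m)[:,::-1].astype(float);W=np.array([onz(T,p,20)[:2] for p in pts],np.float32)
    print(n,cv2.minAreaRect(W),len(W))
E
```

```text
[276.7 172.6] [ 6  6 25] [249.  193.7] [ 15  18 111] [599.2 -47.2  87.1] 10.0 pred [253.3 195.5]
[212.7 192.3] [ 8  8 31] [224.7 253.6] [ 8 13 74] [560.  102.6  74.5] 0.3 pred [225.5 250.9]
[233.1 258.1] [ 6  6 18] [301.6 274.8] [ 9 13 77] [405.4  61.9  72.5] 1.1 pred [303.2 271.6]
[297.8 237.2] [ 7  3 13] [322.1 213.7] [ 8 12 70] [442.9 -87.2  80. ] 1.8 pred [323.2 212.8]
axis [501.9   7.5  78.5] [111.7 111.4 110.7 111.6]
knob az [ -29.4   58.6  150.6 -121.9]
top crop origin [180 151]
scene crop origin [200 177]
empty ((359.26531982421875, -199.23977661132812), (135.83331298828125, 108.69668579101562), 85.91492462158203) 2296
taken ((465.052978515625, -238.66371154785156), (140.27781677246094, 113.00774383544922), 86.05119323730469) 2165
```

View pics/crop1.png

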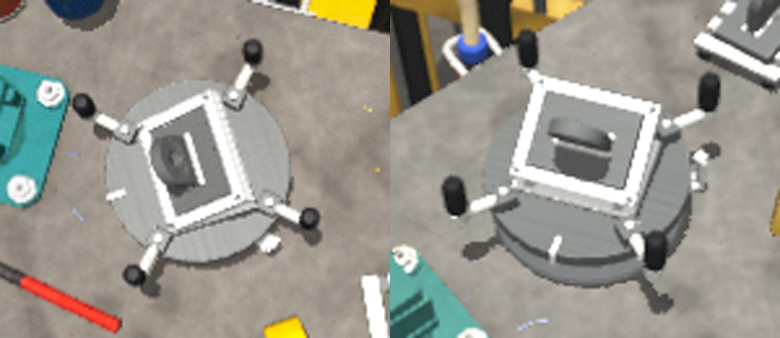

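The crops show the index line at top pixel (225,225.6) and scene pixel (263.8,272.4). The pointer tab is at top pixel (283.8,244.5) and scene pixel (318.5,243).

Run:
```python
from m import *
T=np.load('top0.npy',allow_pickle=True).item();S=np.load('scene0.npy',allow_pickle=True).item()
def az(p,c=np.array([502,7.5])):
    v=p[:2]-c;return np.degrees(np.arctan2(v[1],v[0])).round(1),np.linalg.norm(v).round(1)
K=[onz(T,blob(T,np.array(u)/1.42,'dark',9)[0],88) for u in((393,243),(301,272),(330,366),(424,334))]
print('top knobs',np.round(K,1).tolist(),np.mean(K,0))
for n,s,u,z in(('idxT',T,(225,225.6),47),('idxS',S,(263.8,272.4),46),('ptrT',T,(283.8,244.5),43),('ptrS',S,(318.5,241),43)):
    b=blob(s,u,'bright',6);print(n,b[0] if b else None,b[1] if b else None,[ (onz(s,x,z).round(1),az(onz(s,x,z))) for x in ([u]+([b[0]] if b else []))])
for n,s,u in(('emptyT',T,(490,386)),('emptyS',S,(533,307)),('takenT',T,(508,322)),('takenS',S,(487,266))):
    u,v=(np.array(u)/1.42).astype(int);r=34
    g=s['image'][v-r:v+r,u-r:u+r].min(2);th,m=cv2.threshold(g,0,255,cv2.THRESH_OTSU);th,m=cv2.threshold(g,max(th,150),255,0)
    nn,l,st,c=cv2.connectedComponentsWithStats(m)
    pts=[]
    for i in range(1,nn):
        touch=st[i,0]==0 or st[i,1]==0 or st[i,0]+st[i,2]==2*r or st[i,1]+st[i,3]==2*r
        if st[i,4]>25 and not touch: pts.append(np.argwhere(l==i)[:,::-1]+[u-r,v-r]);
    W=[np.array([onz(s,p,20)[:2] for p in q],np.float32) for q in pts]
    print(n,th,[(len(w),w.mean(0).round(0).tolist()) for w in W])
    print(cv2.minAreaRect(np.vstack(W)))
print('tape',onz(T,(292,287),30))
```

```text
top knobs [[594.1, -49.1, 88.0], [556.8, 100.6, 88.0], [403.6, 60.0, 88.0], [441.0, -87.0, 88.0]] [498.89994104   6.11565057  88.        ]
idxT [226.90909091 225.95454545] [221 219  11  13  66] [(array([484.4,  80.4,  47. ]), (np.float64(103.5), np.float64(75.0))), (array([483.3,  75.9,  47. ]), (np.float64(105.3), np.float64(70.9)))]
idxS [263.03448276 271.31034483] [261 267   5  11  29] [(array([480.5,  83.1,  46. ]), (np.float64(105.9), np.float64(78.6))), (array([483.2,  81.8,  46. ]), (np.float64(104.2), np.float64(76.6)))]
ptrT [283.31707317 244.        ] [280 241   8   7  41] [(array([431.5, -55. ,  43. ]), (np.float64(-138.4), np.float64(94.2))), (array([432.7, -54. ,  43. ]), (np.float64(-138.4), np.float64(92.6)))]
ptrS [319.375      237.33333333] [317 235   6   6  24] [(array([426.4, -44.9,  43. ]), (np.float64(-145.3), np.float64(92.0))), (array([429.5, -54.4,  43. ]), (np.float64(-139.5), np.float64(95.3)))]
emptyT 192.0 [(37, [431.0, -213.0]), (35, [429.0, -237.0]), (31, [428.0, -261.0]), (226, [366.0, -245.0]), (239, [363.0, -221.0]), (242, [361.0, -196.0]), (247, [358
[... 233 characters left out ...]
358.0, -197.0]), (206, [355.0, -172.0]), (214, [353.0, -148.0])]
((373.8785095214844, -195.2981414794922), (119.33612823486328, 114.51775360107422), 5.258766174316406)
takenT 193.0 [(35, [503.0, -215.0]), (39, [502.0, -239.0]), (40, [501.0, -264.0]), (227, [465.0, -288.0]), (209, [467.0, -189.0]), (37, [431.0, -213.0]), (35, [429.0, -237.0]), (31, [428.0, -261.0])]
((465.93896484375, -238.43539428710938), (114.08147430419922, 87.49205017089844), 88.38630676269531)
takenS 185.0 [(88, [443.0, -288.0]), (168, [465.0, -189.0]), (29, [428.0, -214.0])]
((463.4061584472656, -239.1217803955078), (115.12269592285156, 87.13726043701172), 88.48353576660156)
tape [332.42571563 -67.72441189  30.        ]
```

Call:
move_arm(
  steps=[
    [[0,0.2,0.25,0,0,0,0.09],[0,0.3,0.5,0,0,0,0.18],[0,0.4,0.75,0,0,0,0.27],[0,0.4,1,0,0,0,0.36],[0,0.4,1,0,0,0,0.45],[0.6,0.4,1,0,0,0,0.45],[0.6,0.4,1,0,0,0,0.45],[0.6,0.4,1,0,0,0,0.45],[0.6,0.4,1,0,0,0,0.45],[0.6,0.4,1,0,0,0,0.45]],
  ],
)

```text
t: 1.1
tool_pos: [282.3, -444.7, 218.8]
eef_rot: [-2.749, -1.52, -0.0]
force: [-0.7, 0.6, -0.7]
finger_gap: 0.4
grip_force: 0.0
```

Call:
move_arm(
  steps=[
    [[0.6,0.1,0.25,0,0,0,0.09],[0.6,0.2,0.5,0,0,0,0.18],[0.6,0.3,0.75,0,0,0,0.27],[0.6,0.39,1,0,0,0,0.36],[0.6,0.39,1,-0.2,0,0,0.42],[0.6,0.39,1,-0.4,0,0,0.42],[0.6,0.39,1,-0.4,0,0,0.42],[0.6,0.39,1,-0.4,0,0,0.42],[0.6,0.39,1,-0.4,0,0,0.42],[0.6,0.39,1,-0.4,0,0,0.42]],
  ],
)

```text
t: 2.1
tool_pos: [361.6, -245.7, 141.4]
eef_rot: [2.106, 2.326, -0.001]
force: [0.5, 0.2, 0.9]
finger_gap: 0.397
grip_force: 0.0
```

Next I'll see how close to the base the tool can get while vertical, over the grate centre (about 360,-196) at z≈60.

Call:
move_arm(
  steps=[
    [[0.6,0,0.25,0,0,0,0],[0.6,0,0.25,-0.2,0,0,0],[0.6,0,0.25,-0.4,0,0,0],[0.6,0,0.25,-0.4,0,0,0],[0.6,0,0.25,-0.4,0,0,0],[0.6,0,0.25,-0.4,0,0,0],[0.6,0,0.25,-0.4,0,0,0],[0.6,0,0.25,-0.4,0,0,0],[0.6,0,0.25,-0.4,0,0,0],[0.6,0,0.25,-0.4,0,0,0]],
  ],
)

```text
t: 3.1
tool_pos: [360.8, -194.1, 59.4]
eef_rot: [2.107, 2.33, -0.0]
force: [-0.6, 0.4, -1.0]
finger_gap: 0.4
grip_force: 0.0
```

Run:
```python
from h import *
o=robot.observe();print(o['q'].round(3),o['tool_pos'].round(1),R.from_rotvec(o['eef_rot']).as_matrix().round(3).tolist())
```

```text
[-0.742 -0.111  2.324 -0.     0.928 -0.843] [ 360.8 -194.1   59.4] [[-0.1, 0.995, 0.001], [0.995, 0.1, -0.0], [-0.001, 0.0, -1.0]]
```

Call:
move_arm(
  steps=[
    [[0.6,0,0,0.25,0,0,0],[0.6,0,0,0.5,0,0,-0.08],[0.6,0.15,0.18,0.5,0,0,-0.17],[0.6,0.28,0.36,0.5,0,0,-0.26],[0.6,0.41,0.53,0.5,0,0,-0.35],[0.6,0.41,0.53,0.5,0,0,-0.42],[0.6,0.41,0.53,0.5,0,0,-0.42],[0.6,0.41,0.53,0.5,0,0,-0.42],[0.6,0.41,0.53,0.5,0,0,-0.42],[0.6,0.41,0.53,0.5,0,0,-0.42]],
  ],
)

```text
t: 4.1
tool_pos: [442.1, -88.7, 159.0]
eef_rot: [2.748, 1.522, -0.0]
force: [-0.3, -0.8, 0.1]
finger_gap: 0.396
grip_force: 0.0
```

Run:
```python
from h import *
s=eyes.snapshot('wrist');np.save('w1.npy',s,allow_pickle=True)
cv2.imwrite('pics/w1.png',s['image'][:,:,::-1])
o=robot.observe();print(o['tool_pos'],o['eef_rot']);print(proj(s,[[442,-87,100],[442,-87,63],[502,7.5,47]]))
```

```text
[442.21336414 -88.6190259  159.0072779 ] [ 2.74859970e+00  1.52134463e+00 -1.37566941e-04]
[[276.3085052  222.91321806]
 [276.40236342 207.35004243]
 [277.13458603  60.341568  ]]
```

View pics/w1.png

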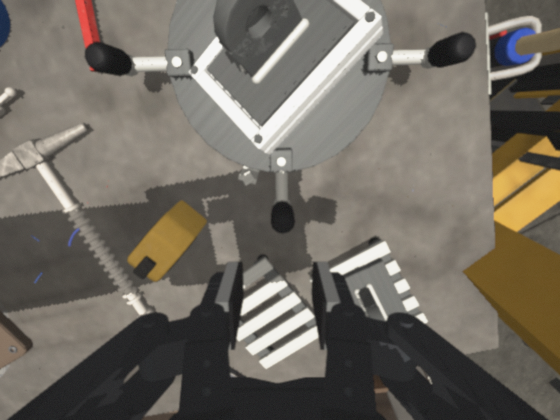

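The wrist view shows the knob top at (283,219), a few mm right of the jaw centre line (x≈277). The neighbouring knobs are at (107,58) and (456,48), and the faceplate is clear.

Run:
```python
from m import *
s=np.load('w1.npy',allow_pickle=True).item()
for u in((282,216),(107,58),(456,48)):
    b=blob(s,u,'dark',24);print(b[0],b[1],onz(s,b[0],82).round(1),onz(s,u,88).round(1))
P=[onz(s,blob(s,u,'dark',24)[0],82)[:2] for u in((107,58),(456,48))]
print('axis',np.mean(P,0),np.linalg.norm(P[0]-P[1]))
print('ptr',onz(s,(250,175),43))
```

```text
[282.15771812 217.19127517] [271 202  24  31 596] [444.7 -91.   82. ] [446.1 -88.3  88. ]
[111.21142163  60.27339004] [ 86  43  45  32 823] [406.9  62.3  82. ] [407.5  62.6  88. ]
[448.50125  51.07875] [432  33  43  34 800] [598. -51.  82.] [599.8 -51.1  88. ]
axis [502.44522054   5.64659514] 222.14270572058524
ptr [434.92272624 -55.65081613  43.        ]
```

Call:
move_arm(
  force=20,
  steps=[
    [[0.6,0.017,-0.005,0,0,0,0],[0.6,0.017,-0.005,-0.15,0,0,0.01],[0.6,0.017,-0.005,-0.28,0,0,0.01],[0.6,0.017,-0.005,-0.385,0,0,0.01],[0.6,0.017,-0.005,-0.385,0,0,0.01],[0.6,0.017,-0.005,-0.385,0,0,0.01],[0.72,0.017,-0.005,-0.385,0,0,0.01],[0.72,0.017,-0.005,-0.385,0,0,0.01],[0.72,0.017,-0.005,-0.385,0,0,0.01],[0.72,0.017,-0.005,-0.385,0,0,0.01]],
  ],
)

```text
t: 5.15
tool_pos: [446.4, -89.0, 82.7]
eef_rot: [2.735, 1.543, 0.001]
force: [0.2, 0.7, 0.3]
finger_gap: 0.279
grip_force: 0.0
```

Run:
```python
from h import *
c=np.array([502.3,6.5]);a0=-120.6
for lo in (0,59):
  p0=c+112*np.array([np.cos(np.radians(a0+lo)),np.sin(np.radians(a0+lo))])
  for k in range(1,11):
    d=lo+k*(59 if lo==0 else 58)/10;a=np.radians(a0+d);p=c+112*np.array([np.cos(a),np.sin(a)])
    print([0.72]+((p-p0)/200).round(3).tolist()+[0,0,0,round((d-lo)/90,3)])
o=robot.observe();print(o['tool_pos'],o['eef_rot'],o['force'])
```

```text
[0.72, 0.051, -0.027, 0, 0, 0, 0.066]
[0.72, 0.105, -0.048, 0, 0, 0, 0.131]
[0.72, 0.16, -0.064, 0, 0, 0, 0.197]
[0.72, 0.217, -0.074, 0, 0, 0, 0.262]
[0.72, 0.274, -0.078, 0, 0, 0, 0.328]
[0.72, 0.332, -0.076, 0, 0, 0, 0.393]
[0.72, 0.389, -0.068, 0, 0, 0, 0.459]
[0.72, 0.445, -0.055, 0, 0, 0, 0.524]
[0.72, 0.499, -0.035, 0, 0, 0, 0.59]
[0.72, 0.551, -0.011, 0, 0, 0, 0.656]
[0.72, 0.048, 0.029, 0, 0, 0, 0.064]
[0.72, 0.094, 0.064, 0, 0, 0, 0.129]
[0.72, 0.135, 0.102, 0, 0, 0, 0.193]
[0.72, 0.173, 0.145, 0, 0, 0, 0.258]
[0.72, 0.205, 0.191, 0, 0, 0, 0.322]
[0.72, 0.233, 0.24, 0, 0, 0, 0.387]
[0.72, 0.256, 0.292, 0, 0, 0, 0.451]
[0.72, 0.274, 0.346, 0, 0, 0, 0.516]
[0.72, 0.286, 0.401, 0, 0, 0, 0.58]
[0.72, 0.293, 0.457, 0, 0, 0, 0.644]
[446.38508873 -89.01231309  82.69499018] [2.73512123e+00 1.54339745e+00 1.17797594e-03] [0.20473417 0.6610189  0.33885564]
```

Call:
move_arm(
  steps=[
    [[0.72,0.051,-0.027,0,0,0,0.066],[0.72,0.105,-0.048,0,0,0,0.131],[0.72,0.16,-0.064,0,0,0,0.197],[0.72,0.217,-0.074,0,0,0,0.262],[0.72,0.274,-0.078,0,0,0,0.328],[0.72,0.332,-0.076,0,0,0,0.393],[0.72,0.389,-0.068,0,0,0,0.459],[0.72,0.445,-0.055,0,0,0,0.524],[0.72,0.499,-0.035,0,0,0,0.59],[0.72,0.551,-0.011,0,0,0,0.656]],
  ],
)

```text
t: 6.15
tool_pos: [555.9, -91.2, 81.9]
eef_rot: [-1.613, -2.694, 0.002]
force: [-2.7, -0.3, 0.8]
finger_gap: 0.281
grip_force: 1.1
```

Call:
move_arm(
  steps=[
    [[0.72,0.048,0.029,0,0,0,0.064],[0.72,0.094,0.064,0,0,0,0.129],[0.72,0.135,0.102,0,0,0,0.193],[0.72,0.173,0.145,0,0,0,0.258],[0.72,0.205,0.191,0,0,0,0.322],[0.72,0.233,0.24,0,0,0,0.387],[0.72,0.256,0.292,0,0,0,0.451],[0.72,0.274,0.346,0,0,0,0.516],[0.72,0.286,0.401,0,0,0,0.58],[0.72,0.293,0.457,0,0,0,0.644]],
  ],
)

```text
t: 7.15
tool_pos: [614.4, 0.1, 81.9]
eef_rot: [-0.106, -3.138, 0.002]
force: [-2.4, -2.5, 0.1]
finger_gap: 0.282
grip_force: 1.0
```

Call:
move_arm(
  force=20,
  steps=[
    [[0.72,0,0,0,0,0,0],[0.72,0,0,0,0,0,0],[1,0,0,0,0,0,0],[1,0,0,0,0,0,0],[1,0,0,0,0,0,0],[1,0,0,0,0,0,0],[1,0,0,0,0,0,0],[1,0,0,0,0,0,0],[1,0,0,0,0,0,0],[1,0,0,0,0,0,0]],
  ],
)

```text
t: 8.15
tool_pos: [614.9, 0.2, 82.1]
eef_rot: [0.113, 3.139, -0.001]
force: [0.1, -0.6, 0.5]
finger_gap: 0.175
grip_force: 17.9
```

Run:
```python
from h import *
L=[]
for n in ['scene','top']:
    s=eyes.snapshot(n);np.save(f'{n}1.npy',s,allow_pickle=True)
    q=proj(s,[440,-50,45])[0].astype(int);im=s['image'][q[1]-45:q[1]+45,q[0]-45:q[0]+45,::-1]
    L.append(cv2.resize(im,None,fx=4.4,fy=4.4,interpolation=cv2.INTER_CUBIC));print(n,q-45)
cv2.imwrite('pics/idx1.png',np.hstack(L))
```

```text
scene [269 191]
top [236 195]
```

View pics/idx1.png

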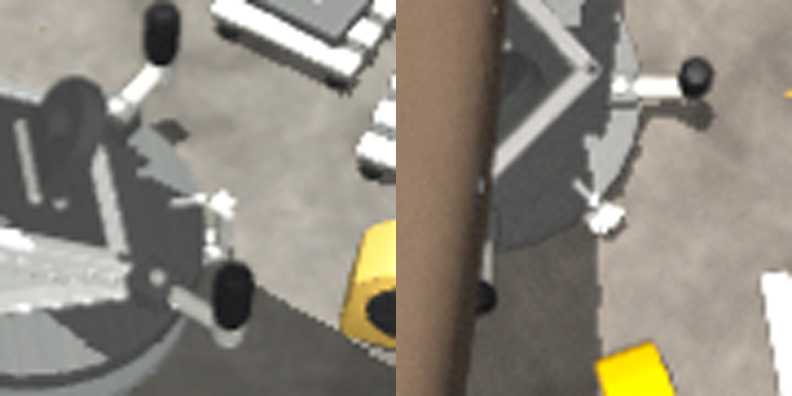

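The index line and pointer now nearly meet. In the top view the line runs (578,182) to (597,205) in the crop, with the pointer at (605,218). I'll measure the remaining angle.

Run:
```python
from h import *
c=np.array([502.3,6.5])
def az(p):v=p[:2]-c;return np.degrees(np.arctan2(v[1],v[0])).round(2),np.linalg.norm(v).round(1)
T=np.load('top1.npy',allow_pickle=True).item();S=np.load('scene1.npy',allow_pickle=True).item()
for s,o,x0,L in((T,(236,195),396,((578,182),(588,194),(597,205),(605,218))),(S,(269,191),0,((175,201),(195,202),(222,207)))):
    for u in L:
        p=((u[0]-x0+.5)/4.4+o[0]-.5,(u[1]+.5)/4.4+o[1]-.5)
        print(u,[az(onz(s,p,z)) for z in(47,43)])
for s in(T,S):
    q=proj(s,[[c[0]+r*np.cos(np.radians(-138)),c[1]+r*np.sin(np.radians(-138)),45] for r in(72,85,92)]);print(q.round(1).tolist())
    u,v=q[1].round().astype(int);print(s['image'][v-9:v+10,u-10:u+11].min(2))
```

```text
(578, 182) [(np.float64(-136.99), np.float64(68.7)), (np.float64(-136.7), np.float64(68.3))]
(588, 194) [(np.float64(-137.75), np.float64(77.0)), (np.float64(-137.5), np.float64(76.6))]
(597, 205) [(np.float64(-138.36), np.float64(84.5)), (np.float64(-138.13), np.float64(84.2))]
(605, 218) [(np.float64(-139.56), np.float64(92.4)), (np.float64(-139.37), np.float64(92.1))]
(175, 201) [(np.float64(-137.63), np.float64(71.4)), (np.float64(-135.36), np.float64(72.3))]
(195, 202) [(np.float64(-139.28), np.float64(80.8)), (np.float64(-137.26), np.float64(81.7))]
(222, 207) [(np.float64(-142.3), np.float64(93.3)), (np.float64(-140.55), np.float64(94.1))]
[[277.6, 237.4], [281.6, 241.3], [283.7, 243.4]]
[[ 82  81  79  79  79  79  79 113 185 183 180 184 186 182 172 128  81 109
  166 168 166]
 [ 77  78  75  77  81  82  83 106 170 186 185 184 180 182 167  78  82 109
  164 164 162]
 [ 81  77  82  83  81  78  79  82 108 185 184 181 182 176 133  74  86 117
  161 161 164]
 [ 80  80  80  83  98 110  82  81 111 184 179 178 179 154  74  78  98 152
  155 156 159]
 [ 79  78  80  89 132 179 112  81 110 18
[... 2336 characters left out ...]
9  98 100  98  90  82  80  80 128 169 205 248 254 253 205 157
  159 162 162]
 [ 79  80  79  79  79  80  79  79  79  80 124 153 149 170 223 248 233 180
  163 163 163]
 [ 79  80  79  81  80  79  80  80  79  78 110 146 148 126 163 207 203 173
  163 162 160]
 [ 79  78  79  80  81  78  80  80  78  79 108 149 144 124 147 163 165 165
  165 163 160]
 [ 77  78  80  81  80  78  80  78  78  79  96 144 142 122 146 157 158 166
  169 166 163]
 [ 80  78  80  81  79  81  79  80  79  80 122 208 197 140 155 161 159 171
  173 170 166]
 [ 80  78  81  80  80  81  80  80  79  79 127 249 216 130 156 165 158 170
  178 173 167]
 [ 79  78  81  82  80  81  79  81  79  78 122 252 218 127 152 163 165 175
  177 174 169]]
```

```bash
cat > g.py <<'E'
from h import *
a=np.radians(-138.3);c=np.array([502.3,6.5,83]);d=np.array([np.cos(a),np.sin(a),0]);z=np.array([0,0,1.])
out=.5*d+.866*z;xp=-.866*d+.5*z
Rg=np.c_[np.cross(xp,-out),xp,-out]
E
python3 - <<'E'
from g import *
o=robot.observe();R0=R.from_rotvec(o['eef_rot'])
r=(R.from_matrix(Rg)*R0.inv()).as_rotvec();print('turn',np.degrees(r)/90, np.degrees(np.linalg.norm(r)),o['tool_pos'],(c+118*out-o['tool_pos'])/200)
E
```

```text
turn [ 0.3066752  -0.1508642  -0.47919294] 52.9728986378915 [6.14866007e+02 1.88200296e-01 8.20614071e+01] [-0.7830883  -0.16468396  0.51563296]
```

Call:
move_arm(
  steps=[
    [[0.5,0,0,0,0,0,0],[0.5,0,0,0,0,0,0],[0.5,0,0,0,0,0,0],[0.5,0,0,0,0,0,0],[0.5,0,0,0.15,0,0,0],[0.5,0,0,0.35,0,0,0],[0.5,0,0,0.55,0,0,0],[0.5,0,0,0.75,0,0,0],[0.5,0,0,0.75,0,0,0],[0.5,0,0,0.75,0,0,0]],
  ],
)

```text
t: 9.25
tool_pos: [615.4, 0.3, 233.7]
eef_rot: [0.113, 3.136, -0.001]
force: [-0.4, 0.2, -0.6]
finger_gap: 0.496
grip_force: 0.0
```

Call:
move_arm(
  steps=[
    [[0.5,-0.15,-0.03,0,0.045,-0.02,-0.07],[0.5,-0.3,-0.06,0,0.09,-0.045,-0.14],[0.5,-0.45,-0.09,0,0.135,-0.065,-0.21],[0.5,-0.6,-0.13,0,0.18,-0.09,-0.28],[0.5,-0.72,-0.15,0,0.225,-0.11,-0.35],[0.5,-0.785,-0.165,0,0.27,-0.13,-0.42],[0.5,-0.785,-0.165,-0.1,0.307,-0.151,-0.479],[0.5,-0.785,-0.165,-0.24,0.307,-0.151,-0.479],[0.5,-0.785,-0.165,-0.24,0.307,-0.151,-0.479],[0.5,-0.785,-0.165,-0.24,0.307,-0.151,-0.479]],
  ],
)

```text
t: 10.25
tool_pos: [457.1, -32.1, 182.9]
eef_rot: [1.166, 2.598, 0.699]
force: [0.2, 0.1, 0.6]
finger_gap: 0.499
grip_force: 0.0
```

Run:
```python
from g import *
s=eyes.snapshot('wrist');np.save('w2.npy',s,allow_pickle=True)
cv2.imwrite('pics/w2.png',cv2.resize(s['image'][:,:,::-1],None,fx=1.42,fy=1.42,interpolation=cv2.INTER_CUBIC))
o=robot.observe();print(o['tool_pos'],o['q'].round(2),(R.from_rotvec(o['eef_rot']).as_matrix()-Rg).round(3).tolist(),(c+118*out).round(1))
y=np.cross(out,xp)
P=[c+62*out, c+40*out, c+10*out+30*xp+40*y,c+10*out-30*xp+40*y,c+10*out-30*xp-40*y,c+10*out+30*xp-40*y,[*(c+85*d)[:2],47],[*(c+92*d)[:2],43]]
print((proj(s,P)*1.42).round(0).tolist())
```

```text
[458.00644365 -32.55156493 184.24057751] [-0.59 -0.35  2.33  0.58  1.1  -1.57] [[-0.0, -0.0, -0.0], [-0.0, -0.0, 0.001], [0.001, 0.001, 0.0]] [458.2 -32.7 185.2]
[[398.0, 326.0], [397.0, 312.0], [449.0, 229.0], [345.0, 229.0], [349.0, 356.0], [445.0, 356.0], [244.0, 296.0], [231.0, 296.0]]
```

View pics/w2.png

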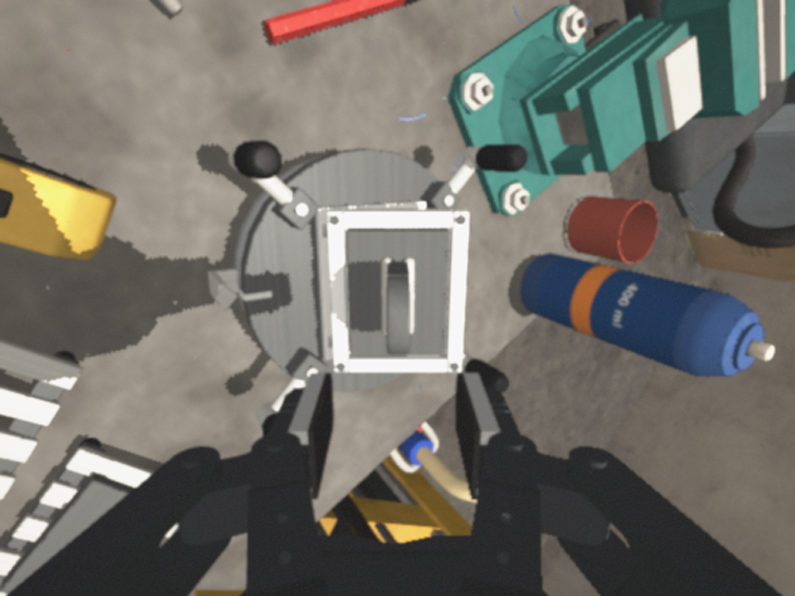

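The wrist view fits my model: the plate spans x 347–448 and y 229–359, and the lug is centred at x=398. I'll zoom in on the index line at about (258,295) and the pointer at about (227,290).

Run:
```python
from h import *
s=np.load('w2.npy',allow_pickle=True).item()
im=s['image'][180:235,135:205,::-1];cv2.imwrite('pics/w2c.png',cv2.resize(im,None,fx=11,fy=10.9,interpolation=cv2.INTER_CUBIC))
```

```text
(no output)
```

View pics/w2c.png

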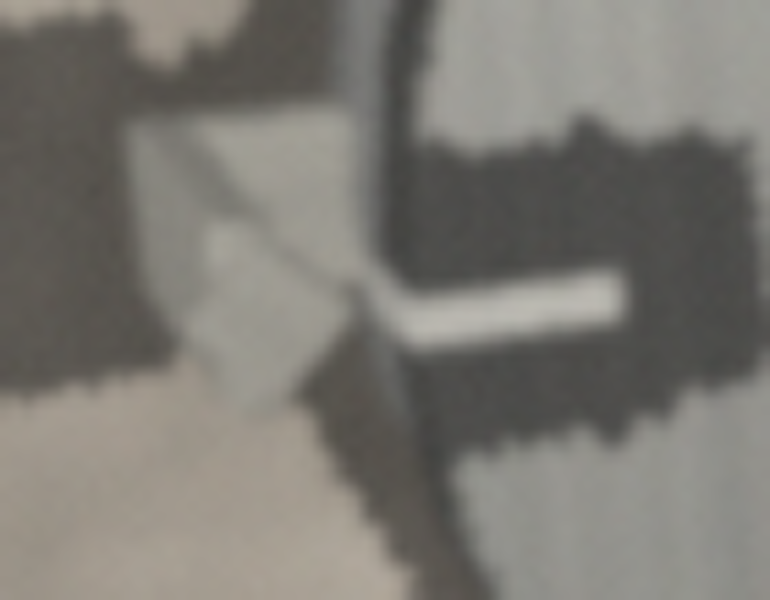

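Run:
```python
from g import *
s=np.load('w2.npy',allow_pickle=True).item()
for n,u,h in(('line in',(622,293),47),('line rim',(408,325),47),('rim low',(370,275),45),('rim low',(370,275),41),('tip',(352,293),43),('tip',(352,293),42),('back1',(205,220),43),('back2',(260,412),43),('back3',(187,330),43)):
    p=onz(s,((u[0]+.5)/11-.5+135,(u[1]+.5)/10.9-.5+180),h);v=(p-c)[:2];print(n,h,np.degrees(np.arctan2(v[1],v[0])).round(2),np.hypot(*v).round(1))
```

```text
line in 47 -137.75 68.8
line rim 47 -137.85 85.5
rim low 45 -140.39 87.6
rim low 41 -139.65 86.8
tip 43 -139.19 88.7
tip 42 -139.0 88.5
back1 43 -143.39 99.1
back2 43 -134.07 96.8
back3 43 -138.48 101.1
```

The wrist view puts the line at -137.8° and the pointer tip at about -139.0°, so the table is roughly 1° over. I'll go back to the knob and correct it.

Call:
move_arm(
  steps=[
    [[0.5,0,0,0.14,-0.04,0.02,0.06],[0.5,0.06,0.01,0.24,-0.08,0.04,0.13],[0.5,0.2,0.04,0.24,-0.12,0.06,0.19],[0.5,0.35,0.07,0.24,-0.165,0.08,0.26],[0.5,0.5,0.1,0.24,-0.21,0.1,0.33],[0.5,0.64,0.13,0.24,-0.255,0.125,0.4],[0.5,0.785,0.165,0.24,-0.307,0.151,0.479],[0.5,0.785,0.165,0.14,-0.307,0.151,0.479],[0.5,0.785,0.165,0.04,-0.307,0.151,0.479],[0.5,0.785,0.165,0.04,-0.307,0.151,0.479]],
  ],
)

```text
t: 11.3
tool_pos: [614.0, 1.5, 189.4]
eef_rot: [-0.111, -3.134, -0.001]
force: [-1.1, -0.6, -0.3]
finger_gap: 0.499
grip_force: 0.0
```

Call:
move_arm(
  force=20,
  steps=[
    [[0.5,0,0,-0.2,0,0,0],[0.5,0,0,-0.4,0,0,0],[0.5,0,0,-0.54,0,0,0],[0.5,0,0,-0.54,0,0,0],[1,0,0,-0.54,0,0,0],[1,0,0,-0.54,0,0,0],[1,0,0,-0.54,0,0,0],[1,0,0,-0.54,0,0,0],[1,0,0,-0.54,0,0,0],[1,0,0,-0.54,0,0,0]],
  ],
)

```text
t: 12.3
tool_pos: [617.3, -0.0, 87.8]
eef_rot: [0.113, 3.133, -0.001]
force: [-0.8, 1.4, 6.4]
finger_gap: -0.001
grip_force: 3.2
```

Run:
```python
from h import *
L=[]
for n,p in (('scene',[560,0,60]),('wrist',None)):
    s=eyes.snapshot(n);np.save(f'{n}3.npy',s,allow_pickle=True)
    im=s['image'][...,::-1]
    if p: q=proj(s,p)[0].astype(int);im=cv2.resize(im[q[1]-70:q[1]+70,q[0]-80:q[0]+60],(420,420))
    L.append(im)
cv2.imwrite('pics/x3.png',cv2.resize(np.hstack([L[0],L[1]]),(800,343)))
o=robot.observe();print(o)
```

```text
{'t': 12.4, 'q': array([-1.64311378e-01,  2.94766145e-01,  1.82197831e+00,  4.07151040e-05,
        1.01841625e+00, -1.66287587e+00]), 'dq': array([-0.00116736, -0.00082   ,  0.00109575,  0.00083482,  0.00128762,
       -0.00080138]), 'effort': array([-5.78313321e-02, -3.36632037e+01, -2.28847253e+01, -1.71693036e-02,
       -3.96678108e-02, -4.32604047e-04]), 'tool_pos': array([ 6.17267867e+02, -6.01133816e-02,  8.77349925e+01]), 'eef_rot': array([ 1.13239626e-01,  3.13316310e+00, -1.23503608e-03]), 'force': array([2.86619607e-01, 4.59638315e-03, 6.13148904e+00]), 'torque': array([ 0.00759367,  0.03931149, -0.04032927]), 'grip_force': 3.1690087693277746, 'finger_gap': 0.0021811648130875046}
```

View pics/x3.png

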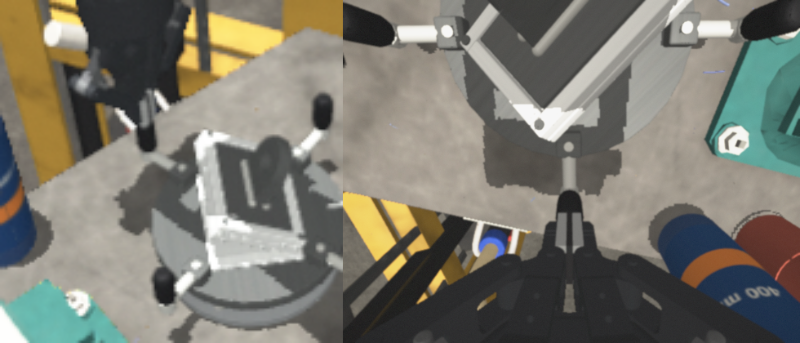

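The wrist part shows the shut fingers just outside the knob, whose top is at about wrist pixel (278,239). I'll locate that knob and the other two.

Run:
```python
from m import *
s=np.load('wrist3.npy',allow_pickle=True).item();S=np.load('scene3.npy',allow_pickle=True).item()
for h in(100,90,82):print(h,onz(s,(278,239),h).round(1),onz(s,(278,232),h).round(1))
print(proj(s,[[614.5,-.5,100],[614.5,-.5,63],[617,0,74]]))
for u in((20,35),(535,25)):
    b=blob(s,u,'dark',24);print(b[0],b[1],onz(s,b[0],82).round(1))
v=s['image'][195:275,262:296].min(2);print(v[::3,::2])
```

```text
100 [596.3   1.2 100. ] [592.7   1.5 100. ]
90 [600.6   0.9  90. ] [596.7   1.2  90. ]
82 [604.1   0.7  82. ] [600.   1.  82.]
[[277.20095222 272.57018437]
 [277.23852462 242.39772391]
 [278.40214823 254.02934849]]Traceback (most recent call last):
  File "<stdin>", line 6, in <module>
TypeError: 'NoneType' object is not subscriptable
```

Call:
move_arm(
  steps=[
    [[0.5,0,0,0,0,0,0],[0.5,0,0,0,0,0,0],[0.5,0,0,0,0,0,0],[0.5,0,0,0,0,0,0],[0.5,0,0,0.25,0,0,0],[0.5,0,0,0.5,0,0,0],[0.5,0,0,0.5,0,0,0],[0.5,0,0,0.5,0,0,0],[0.5,0,0,0.5,0,0,0],[0.5,0,0,0.5,0,0,0]],
  ],
)

```text
t: 13.4
tool_pos: [613.5, 0.5, 181.6]
eef_rot: [-0.113, -3.135, -0.001]
force: [0.3, -0.7, -0.1]
finger_gap: 0.492
grip_force: 0.0
```

Run:
```python
from g import *
s=eyes.snapshot('wrist');np.save('w4.npy',s,allow_pickle=True)
o=robot.observe();print(o['tool_pos'],o['force'])
im=s['image'][:,:,::-1].copy()
for a in (-3.2,-93.2,86.8):
    a=np.radians(a)
    for h in(100,63):
        u=proj(s,[502.3+112*np.cos(a),6.5+112*np.sin(a),h])[0];print(u);cv2.circle(im,tuple(u.astype(int)),2,(0,0,255),1)
cv2.imwrite('pics/w4.png',im)
```

```text
[6.13621041e+02 5.06066124e-01 1.81739344e+02] [0.80760757 0.57010626 0.18165723]
[277.7234389  217.70051113]
[277.64668191 204.17087961]
[109.76320913  64.16841403]
[133.00799872  70.17343409]
[441.0587247   57.93271517]
[418.17685289  64.83643086]
```

View pics/w4.png

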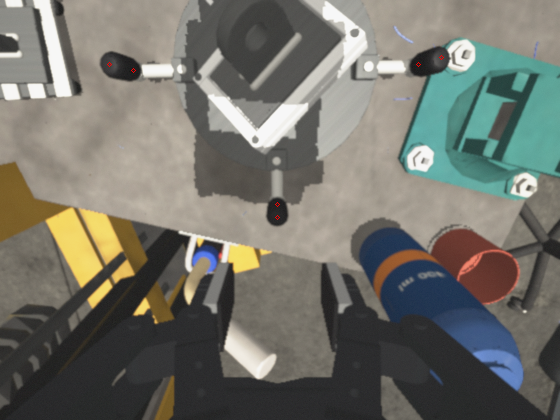

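The knob is where it should be, with its top at (277,218). So the shut jaws must have slipped off its rounded top. I'll check the fingertip positions against the image: the tips show at about (228,263) and (327,263).

Run:
```python
from g import *
s=np.load('w4.npy',allow_pickle=True).item();p=np.array([613.6,.5,181.7])
M=R.from_rotvec([-0.113,-3.135,-0.001]).as_matrix();x,y,zt=M.T
for dz in(14,5,0,-5,-10):
    print(dz,[proj(s,p+dz*zt+sy*21*y+sx*11*x)[0].round(0).tolist() for sy in(-1,1) for sx in(-1,1)])
print(-np.array(cv2.Rodrigues(np.array(s['rvec']))[0]).T@s['tvec'])
W=np.load('wrist3.npy',allow_pickle=True).item();p=np.array([617.3,0,87.7])
print([(dz,proj(W,p+dz*zt+sx*11*x)[0].round(0).tolist()) for dz in(14,0,-10) for sx in(-1,1)])
```

```text
14 [[243.0, 272.0], [242.0, 237.0], [314.0, 272.0], [315.0, 237.0]]
5 [[241.0, 279.0], [240.0, 244.0], [315.0, 279.0], [317.0, 244.0]]
0 [[240.0, 284.0], [239.0, 247.0], [317.0, 284.0], [318.0, 247.0]]
-5 [[239.0, 289.0], [238.0, 252.0], [318.0, 289.0], [319.0, 251.0]]
-10 [[238.0, 294.0], [236.0, 256.0], [319.0, 294.0], [321.0, 256.0]]
[532.43720399   5.73802847 337.44955767]
[(14, [278.0, 271.0]), (14, [278.0, 237.0]), (0, [279.0, 284.0]), (0, [279.0, 247.0]), (-10, [279.0, 294.0]), (-10, [279.0, 256.0])]
```

Run:
```python
from h import *
S=np.load('scene3.npy',allow_pickle=True).item()
q=proj(S,[560,0,60])[0].astype(int)
for z in(63,74,82,90,100,110):print(z,((proj(S,[616,0,z])[0]-q+[80,70])*3*.816).round(0))
W=np.load('w4.npy',allow_pickle=True).item()
g=W['image'].max(2);print(g[250:300:3,205:245:2])
```

```text
63 [145. 145.]
74 [144. 137.]
82 [143. 131.]
90 [142. 125.]
100 [141. 118.]
110 [140. 110.]
[[133 124 114 112 107  95  64  50 111 214 243 241 234 245 246 245 246 245
  245 245]
 [231 230 220 165 119 105  93 139 187 229 244 238 239 245 245 245 245 245
  245 245]
 [223 233 236 234 212 126 101 203 234 239 244 228 244 245 245 246 246 245
  245 245]
 [167 158 213 234 232 187 107 120 188 241 242 221 244 245 245 245 245 246
  245 245]
 [167 167 155 228 235 222 116 113 164 198 186 141 196 205 233 245 245 245
  245 245]
 [164 162 149 226 231 207 111 122 126 124 125 110  58  45 199 245 245 245
  245 245]
 [162 155 208 232 218 134 123 126 126 126 124  91  45  46 200 245 245 245
  245 245]
 [156 188 222 196 123 121 125 125 127 125 117  58  43  37 111 239 240 228
  209 173]
 [130  94  74  76  90 122 125 126 125 122  97  42  41  40  57 127 127 123
  124 123]
 [ 45  46  47  52 104 126 126 125 126 116  60  41  35  37  52 114 119 125
  126 126]
 [ 44  44  48  85 123 124 126 126 124 100  44  39  37  38  50 108 115 117
  121 120]
 [ 49  48  63 115 124 125 126 124 118  67  42  38  37  38  50 109 117 114
  114 110]
 [ 47  51  91 124 125 126 124 124 104  49  40  37  35  35  48 109 112 110
  108 110]
 [ 56  68 118 126 126 125 125 121  68  42  37  37  39  39  51 111 118 117
  115 111]
 [ 53  99 125 125 125 123 126 104  49  41  39  40  37  39  50 110 116 114
  111 110]
 [ 73 121 125 124 124 124 121  72  40  39  38  36  38  38  50 104 110 110
  108 111]
 [104 125 123 125 125 124 109  49  38  38  40  39  41  37  51 112 117 115
  113 113]]
```

The evidence agrees: the 15 mm gap, the upward force, the scene view with the tip at z≈100, and the wrist view. The real fingertips sit about 12 mm behind the reported TCP when shut and about 18 mm behind at half open. I'll grip the knob about 25 mm lower and apply the correction of about 1°.

Call:
move_arm(
  force=20,
  steps=[
    [[0.5,0.005,-0.005,-0.2,0,0,0],[0.5,0.005,-0.005,-0.4,0,0,0],[0.5,0.005,-0.005,-0.55,0,0,0],[0.5,0.005,-0.005,-0.62,0,0,0],[0.5,0.005,-0.005,-0.62,0,0,0],[1,0.005,-0.005,-0.62,0,0,0],[1,0.005,-0.005,-0.62,0,0,0],[1,0.005,-0.011,-0.62,0,0,0],[1,0.005,-0.011,-0.62,0,0,0],[1,0.005,-0.011,-0.62,0,0,0]],
  ],
)

```text
t: 14.45
tool_pos: [617.4, -1.7, 62.2]
eef_rot: [0.114, 3.135, 0.0]
force: [0.8, 2.5, 6.4]
finger_gap: 0.194
grip_force: 20.7
```

Run:
```python
from g import *
for n,rr in(('top','1'),):
    s=eyes.snapshot(n);q=(281,240);print(s['image'][231:252,271:292].min(2))
o=robot.observe();print(o['tool_pos'],o['finger_gap'],o['force'],o['grip_force'])
```

```text
[[ 80  80  84  79  80  76  80  78 112 184 187 183 180 185 186 180 161  78
   96 128 169]
 [ 80  80  82  81  81  77  81  80 112 186 185 181 185 184 184 171 130  80
  110 169 168]
 [ 79  81  78  80  77  80  80  79 104 173 182 185 183 180 179 164  81  83
  108 161 164]
 [ 83  79  81  79  83  80  79  80  83 113 186 181 183 179 177 129  74  87
  116 158 163]
 [ 81  81  79  81  80  93 102  80  77 112 185 179 183 183 155  73  77 102
  156 157 158]
 [ 78  76  80  80  94 143 159 100  81 112 183 183 182 161  84  76  89 121
  158 156 156]
 [ 81  83  82  84 101 171 199 162  98 109 182 185 171  93  74  88 116 154
  153 156 158]
 [ 83  80  79  82  82 105 172 202 159 125 185 172 125  71  80  96 136 155
  154 154 156]
 [ 83  78  81  79  82  84 105 173 200 178 197 142  74  82  88 101 113 153
  150 148 149]
 [ 83  83  83  80  81  79  79 102 173 222 235 114 125  97 116 141 145 148
  150 152 150]
 [ 80  83  82  81  80  83  80  81 101 190 239 158 204 215 173 169 144 147
  145 149 155]
 [ 83  79  79  83  80  81  80  79  87 127 165 218 253 255 248 239 203 151
  154 154 153]
 [ 80  81  82  81  82  79  79  9
[... 183 characters left out ...]
 169 219 255 255 255 255 176 102 144
  156 158 159]
 [ 81  76  77  75  67  78  86  81  91 143 181 233 251 212 184 114  89 122
  159 161 163]
 [ 75  75  71  70  81  81  79  81  80  94 130 202 254  89  92  92 127 162
  164 171 167]
 [ 75  76  79  79  80  80  78  76  76  73  85 102 106  92  89 125 164 164
  168 172 163]
 [ 83  82  78  80  81  82  81  84  77  80  83  89 117 111 126 163 170 166
  165 161 157]
 [ 85  83  81  77  81  77  80  79  79  83  84 104 158 159 159 161 166 161
  163 163 158]
 [ 87  86  83  76  81  77  78  80  85  82  87 110 164 165 159 161 159 160
  164 161 156]]
[617.36256886  -1.75446812  62.18609817] 0.20270325428940525 [0.05550448 2.09259006 5.74426167] 20.77193964854814
```

The line now points at the pointer: extended, it passes (283.7,244) against the pointer centre at (283.4,244). I'll release, rise, and return to the pregrasp.

Call:
move_arm(
  steps=[
    [[0.5,0,0,0,0,0,0],[0.5,0,0,0,0,0,0],[0.5,0,0,0,0,0,0],[0.5,0,0,0.15,0,0,0],[0.5,0,0,0.35,0,0,0],[0.5,0,0,0.6,0,0,0],[0.5,0,0,0.85,0,0,0],[0.5,0,0,0.85,0,0,0],[0.5,0,0,0.85,0,0,0],[0.5,0,0,0.85,0,0,0]],
  ],
)

```text
t: 15.5
tool_pos: [614.6, -1.8, 227.8]
eef_rot: [-0.113, -3.136, -0.0]
force: [-0.7, -0.5, 0.1]
finger_gap: 0.502
grip_force: 0.0
```

```bash
sed -i 's/-138.3/-139.0/' g.py
python3 - <<'E'
from g import *
o=robot.observe();R0=R.from_rotvec(o['eef_rot'])
r=(R.from_matrix(Rg)*R0.inv()).as_rotvec();print('turn',np.degrees(r)/90,o['tool_pos'],(c+100*out-o['tool_pos'])/200,out,c+100*out)
E
```

```text
turn [ 0.30458463 -0.15504601 -0.48740365] [614.60317127  -1.8146832  227.76089655] [-0.75019325 -0.12244134 -0.29080448] [-0.37735479 -0.32802951  0.866     ] [464.56452099 -26.30295145 169.6       ]
```

Call:
move_arm(
  steps=[
    [[0.5,-0.15,-0.03,0,0.045,-0.02,-0.07],[0.5,-0.3,-0.06,0,0.09,-0.045,-0.14],[0.5,-0.45,-0.08,0,0.135,-0.065,-0.21],[0.5,-0.6,-0.1,0,0.18,-0.09,-0.28],[0.5,-0.75,-0.122,0,0.225,-0.11,-0.35],[0.5,-0.75,-0.122,0,0.27,-0.13,-0.42],[0.5,-0.75,-0.122,-0.15,0.305,-0.155,-0.487],[0.5,-0.75,-0.122,-0.29,0.305,-0.155,-0.487],[0.6,-0.75,-0.122,-0.29,0.305,-0.155,-0.487],[0.6,-0.75,-0.122,-0.29,0.305,-0.155,-0.487]],
  ],
)

```text
t: 16.5
tool_pos: [465.1, -25.8, 170.7]
eef_rot: [1.181, 2.587, 0.693]
force: [0.2, -0.2, 0.5]
finger_gap: 0.403
grip_force: 0.0
```

Run:
```python
from g import *
s=eyes.snapshot('wrist');np.save('w5.npy',s,allow_pickle=True)
o=robot.observe();M=R.from_rotvec(o['eef_rot']).as_matrix();print(o['tool_pos'],c+100*out,(M-Rg).round(3).tolist())
for r,z in((70,47),(85,47),(88,43),(100,43)):print(proj(s,[*(c+r*d)[:2],z])[0].round(1))
S=s['image'].min(2);u,v=proj(s,[*(c+85*d)[:2],47])[0].round().astype(int);print(u,v);print(S[v-14:v+12,u-18:u+20:1][:, ::2])
# lug/plate edges along the closing direction at plate row
```

```text
[466.06439188 -26.24762843 172.24784847] [464.56452099 -26.30295145 169.6       ] [[0.001, -0.0, 0.002], [0.001, 0.0, -0.002], [-0.002, 0.0, 0.0]]
[181.5 209.7]
[162.7 212.6]
[157.9 211.8]
[142.2 214.2]
163 213
[[135 147 147 147 148 145 144 110  70  73  74  80  98  77  78  75  75  76
   77]
 [125 145 148 145 145 145 139 111  71  72  76  76  80  72  75  75  73  77
   77]
 [117 141 145 144 143 145 139 110  70  73  74  74  74  75  74  74  73  74
   75]
 [116 132 143 142 143 143 140 110  71  73  75  73  73  73  76  75  77  77
   77]
 [118 123 141 144 144 145 142 113  71  74  74  75  75  74  75  74  74  75
   78]
 [122 123 140 147 146 146 144 112  70  73  75  77  76  74  74  76  73  77
   77]
 [135 132 137 145 145 146 145 116  69  73  77  82  76  73  75  75  75  74
   77]
 [146 141 133 145 146 147 147 120  72  75  84 106  78  74  74  76  75  75
   77]
 [148 144 133 140 146 144 147 127  78  71  95 126  83  74  75  75  75  81
   88]
 [148 147 139 130 141 147 147 139  97  73  92 123  83  78  84  94  98 112
  121]
 [145 147 144 135 133 140 141 144 117  79  87 106  95 105 116 132 143 151
  156
[... 517 characters left out ...]
  79  89  95  92  86  83  78  73  78  75  76
   77]
 [144 143 143 141 139 100  79  80  84  72  78  88  78  74  73  76  75  75
   75]
 [142 144 143 142 130  85  75  78  84  68  82 115  84  76  73  77  75  75
   76]
 [143 145 144 143 123  88  76  79  83  70  94 128  88  74  74  75  75  73
   75]
 [142 142 144 141 127 103  78  78  81  71  86 109  82  74  73  74  76  74
   75]
 [140 142 141 139 136 104  78  75  77  71  77  84  77  73  74  75  74  74
   73]
 [139 142 138 136 139  98  76  75  79  69  70  73  74  74  74  77  74  72
   74]
 [136 138 138 139 140 107  75  75  76  69  69  76  73  75  73  74  75  75
   81]
 [135 137 138 140 141 110  77  76  76  68  70  77  75  76  73  74  77  73
   96]]
```

The table is indexed: the line and the pointer tip both lie at about -139°. Now I'll descend along the lug axis in guarded steps.

Call:
move_arm(
  steps=[
    [[0.6,0.02,0.02,-0.05,0,0,0],[0.6,0.045,0.04,-0.11,0,0,0],[0.6,0.07,0.06,-0.17,0,0,0],[0.6,0.09,0.08,-0.22,0,0,0],[0.6,0.1,0.09,-0.25,0,0,0],[0.6,0.112,0.1,-0.278,0,0,0],[0.6,0.112,0.1,-0.278,0,0,0],[0.6,0.112,0.1,-0.278,0,0,0],[0.6,0.112,0.1,-0.278,0,0,0],[0.6,0.112,0.1,-0.278,0,0,0]],
  ],
)

```text
t: 17.55
tool_pos: [488.4, -6.5, 117.0]
eef_rot: [1.178, 2.584, 0.691]
force: [0.5, -0.4, 0.9]
finger_gap: 0.396
grip_force: 0.0
```

```bash
cat > tipchk.py <<'E'
from g import *
s=eyes.snapshot('scene');np.save('s6.npy',s,allow_pickle=True)
o=robot.observe();p=o['tool_pos'];print(p,(p-c)@out,(p-c)@xp,(p-c)@np.cross(out,xp),o['force'],o['finger_gap'],o['grip_force'])
E
python3 tipchk.py
python3 - <<'E'
from g import *
s=np.load('s6.npy',allow_pickle=True).item()
q=proj(s,c+40*out)[0].astype(int);u,v=q;im=s['image'][v-50:v+50,u-66:u+67,::-1].copy()
im=cv2.resize(im,None,fx=6,fy=6,interpolation=cv2.INTER_CUBIC)
y=np.cross(out,xp)
for h in(14,24,44,54,62):
  for sx in(-17,17):
    for sy in(-11,11):
      w=((proj(s,c+h*out+sx*xp+sy*y)[0]-q+[66,50])*6).astype(int);cv2.circle(im,tuple(w),4,(0,0,255) if h==24 else (0,255,0) if h==54 else (255,0,0) if h==62 else (0,255,255) if h==14 else (255,0,255),2)
cv2.imwrite('pics/tip.png',im)
E
```

```text
[488.36494273  -6.50792133 116.84975359] 38.83932933309245 0.4268099890336323 -0.6749530076197869 [-0.26092356  0.29496117  1.12897559] 0.39559568759263913 0.0
```

View pics/tip.png

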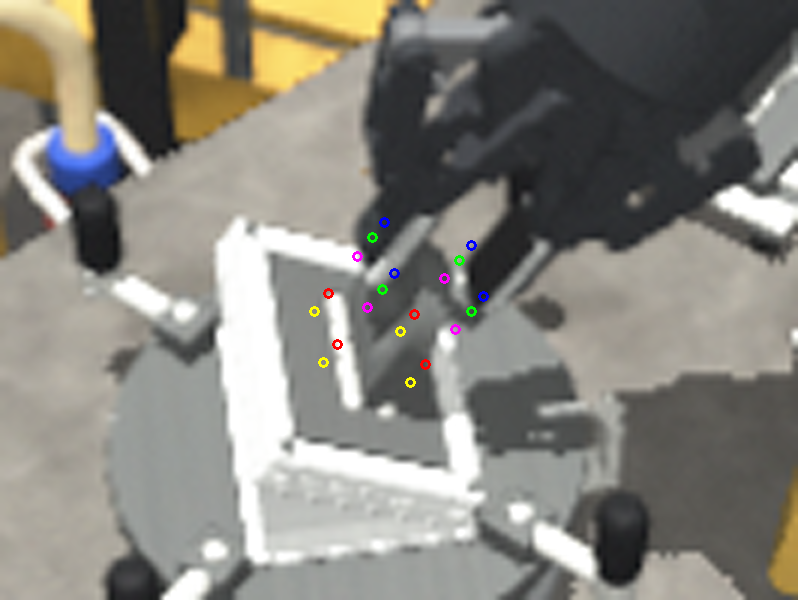

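The projected marks fit best at h≈54 (green, about (382,289) and (471,311)). The tips are therefore about 15 mm behind the TCP, confirming the offset. I'll lower another 30 mm and grip.

Call:
move_arm(
  force=60,
  steps=[
    [[0.6,0.02,0.017,-0.045,0,0,0],[0.6,0.04,0.034,-0.09,0,0,0],[0.6,0.057,0.049,-0.13,0,0,0],[0.6,0.057,0.049,-0.13,0,0,0],[0.6,0.057,0.049,-0.13,0,0,0],[0.8,0.057,0.049,-0.13,0,0,0],[1,0.057,0.049,-0.13,0,0,0],[1,0.057,0.049,-0.13,0,0,0],[1,0.057,0.049,-0.13,0,0,0],[1,0.057,0.049,-0.13,0,0,0]],
  ],
)

```text
t: 18.6
tool_pos: [499.8, 3.4, 90.7]
eef_rot: [1.178, 2.584, 0.691]
force: [0.1, -0.3, 1.0]
finger_gap: 0.132
grip_force: 58.8
```

```bash
python3 tipchk.py
```

```text
[499.79325989   3.32987584  90.77694047] 8.720655128205184 0.449021896984247 -0.7479206880120006 [-1.78207112 -0.83829307  1.89840175] 0.13108268602244358 58.85861541823033
```

Lug gripped (gap ≈ 11–12 mm, 59 N). Next, draw it straight out.

Call:
move_arm(
  steps=[
    [[1,-0.004,-0.003,0.009,0,0,0],[1,-0.011,-0.01,0.026,0,0,0],[1,-0.019,-0.016,0.043,0,0,0],[1,-0.028,-0.025,0.065,0,0,0],[1,-0.038,-0.033,0.087,0,0,0],[1,-0.057,-0.049,0.13,0,0,0],[1,-0.075,-0.066,0.173,0,0,0],[1,-0.094,-0.082,0.216,0,0,0],[1,-0.113,-0.098,0.26,0,0,0],[1,-0.132,-0.115,0.303,0,0,0]],
  ],
)

```text
t: 19.65
tool_pos: [472.9, -19.8, 152.0]
eef_rot: [1.178, 2.584, 0.691]
force: [-0.1, 0.5, -4.7]
finger_gap: 0.131
grip_force: 61.5
```

```bash
python3 tipchk.py
python3 - <<'E'
from g import *
o=robot.observe();R0=R.from_rotvec(o['eef_rot']);b=np.radians(5.8)
Rt=np.c_[np.cross([np.cos(b),np.sin(b),0],[0,0,-1]),[np.cos(b),np.sin(b),0],[0,0,-1]]
r=(R.from_matrix(Rt)*R0.inv()).as_rotvec();print('turn',np.degrees(r)/90,(np.array([359.5,-196.4,0])-o['tool_pos'])/200)
T=eyes.snapshot('top');print(T['image'][231:252,271:292].min(2)[::2])
E
```

```text
[473.53823316 -20.55221751 153.5111523 ] 80.78997415631692 1.0878643791806653 -1.5470828199679565 [ 0.55208223 -0.10087955 -4.46248553] 0.13286622503976603 61.70648017997337
turn [-0.13088085  0.31313486 -0.38205902] [-0.57019117 -0.87923891 -0.76755576]
[[ 58  58  63  52  53  58  58  56  55  58  54  61  68  77  71  75  70  74
   65  63  67]
 [ 66  60  52  54  53  53  55  54  57  59  61  64  75  67  72  98 126  91
   65  67  68]
 [ 75  56  53  48  53  49  54  56  58  60  73  73  71  67  63  70  69  70
   71  68  69]
 [ 74  53  54  54  53  53  49  53  65  76  68  78  66  67  68  65  67  68
   66  70  65]
 [ 73  53  46  51  51  51  53  59  77  75  79  72  67  69  70  64  65  66
   67  70  76]
 [ 78  56  48  46  50  51  62  75  79  70  80  72  66  69  67  65  67  69
   73  92 118]
 [ 80  89  45  46  49  59  72  79  78  71  81  76  68  65  68  70  70  65
   70  65  75]
 [188 170  70  46  57  78  79  79  77  67  78  78  79  82  72  69  75  74
   79  79  80]
 [160 115  80  78 130  81  78  82  81  81  78  72  78  75  81  79  82  84
   82  90  93]
 [ 83  77  81  83  80  77  80  79  77  81  77  77  80  81  78  78  75  77
   81  79  78]
 [ 85  76  80  76  76  76  80  81  79  78  81  80  77  79  79  77  78  78
   74  79  79]]
```

Call:
move_arm(
  steps=[
    [[1,-0.02,-0.02,0.08,0,0,0],[1,-0.05,-0.08,0.15,-0.013,0.03,-0.04],[1,-0.1,-0.17,0.2,-0.027,0.063,-0.078],[1,-0.16,-0.28,0.2,-0.04,0.095,-0.115],[1,-0.23,-0.39,0.2,-0.054,0.127,-0.155],[1,-0.31,-0.5,0.18,-0.067,0.16,-0.195],[1,-0.38,-0.61,0.15,-0.08,0.19,-0.235],[1,-0.45,-0.72,0.1,-0.094,0.225,-0.275],[1,-0.52,-0.8,0.03,-0.107,0.258,-0.315],[1,-0.57,-0.88,-0.05,-0.12,0.29,-0.35]],
  ],
)

```text
t: 20.75
tool_pos: [358.9, -196.0, 140.9]
eef_rot: [2.045, 2.368, 0.061]
force: [0.5, -0.5, -4.7]
finger_gap: 0.13
grip_force: 61.5
```

Call:
move_arm(
  steps=[
    [[1,0,0,0,-0.01,0.02,-0.03],[1,0,0,0,-0.01,0.023,-0.032],[1,0,0,0,-0.01,0.023,-0.032],[1,0,0,0,-0.01,0.023,-0.032],[1,0,0,0,-0.01,0.023,-0.032],[1,0,0,0,-0.01,0.023,-0.032],[1,0,0,0,-0.01,0.023,-0.032],[1,0,0,0,-0.01,0.023,-0.032],[1,0,0,0,-0.01,0.023,-0.032],[1,0,0,0,-0.01,0.023,-0.032]],
  ],
)

```text
t: 21.75
tool_pos: [359.2, -195.5, 141.0]
eef_rot: [-2.106, -2.326, -0.006]
force: [-0.4, -0.5, -6.2]
finger_gap: 0.128
grip_force: 61.5
```

```bash
cat > chk2.py <<'E'
from g import *
T=eyes.snapshot('top');S=eyes.snapshot('scene')
o=robot.observe();R0=R.from_rotvec(o['eef_rot']);b=np.radians(5.8)
Rt=np.c_[np.cross([np.cos(b),np.sin(b),0],[0,0,-1]),[np.cos(b),np.sin(b),0],[0,0,-1]]
r=(R.from_matrix(Rt)*R0.inv()).as_rotvec();print('turn',np.degrees(r)/90,o['tool_pos'],o['finger_gap'],o['force'],o['grip_force'])
# index check
for s,n in((T,'T'),(S,'S')):
    for rr in(70,76,82):
        best=[(proj(s,[c[0]+rr*np.cos(np.radians(a)),c[1]+rr*np.sin(np.radians(a)),47])[0],a) for a in np.arange(-145,-132,.5)]
        v=[cv2.getRectSubPix(s['image'].min(2),(1,1),tuple(map(float,u)))[0,0] for u,_ in best];w=np.clip(np.array(v,float)-130,0,None)
        print(n,rr,(w@[a for _,a in best]/max(w.sum(),1)).round(2),max(v))
np.save('lastT.npy',T,allow_pickle=True);np.save('lastS.npy',S,allow_pickle=True)
E
python3 chk2.py
```

```text
turn [-0.00352919 -0.00036669  0.00119954] [ 359.19920494 -195.4476625   141.02791814] 0.1352851520088456 [ 0.48886469 -0.14731299 -6.54607126] 61.4670749364177
T 70 -138.65 255
T 76 -138.5 254
T 82 -138.75 247
S 70 -138.95 250
S 76 -138.99 253
S 82 -139.13 255
```

Call:
move_arm(
  steps=[
    [[1,0,-0.005,-0.06,-0.003,0,0.001],[1,0,-0.005,-0.14,-0.003,0,0.001],[1,0,-0.005,-0.23,-0.003,0,0.001],[1,0,-0.005,-0.32,-0.003,0,0.001],[1,0,-0.005,-0.4,-0.003,0,0.001],[1,0,-0.005,-0.46,-0.003,0,0.001],[1,0,-0.005,-0.5,-0.003,0,0.001],[1,0,-0.005,-0.52,-0.003,0,0.001],[1,0,-0.005,-0.525,-0.003,0,0.001],[1,0,-0.005,-0.525,-0.003,0,0.001]],
  ],
)

```text
t: 22.85
tool_pos: [359.6, -196.8, 36.5]
eef_rot: [-2.107, -2.331, -0.0]
force: [-0.3, 0.0, -5.2]
finger_gap: 0.132
grip_force: 61.5
```

```bash
python3 chk2.py | head -1
python3 - <<'E'
from g import *
# padeye plate vs grate in scene view: predicted plate corners, and bright grate bars
s=np.load('lastS.npy',allow_pickle=True).item()
u,v=(np.array((533,307))/1.42).astype(int);r=34
g=s['image'][v-r:v+r,u-r:u+r].min(2);m=(g>188).astype(np.uint8);n,l,st,cc=cv2.connectedComponentsWithStats(m)
for i in range(1,n):
    if st[i,4]>12:
        W=np.array([onz(s,p+[u-r,v-r],20)[:2] for p in np.argwhere(l==i)[:,::-1]]);print(st[i,4],W.mean(0).round(0),W.min(0).round(0),W.max(0).round(0))
E
```

```text
turn [0.00016014 0.00033378 0.00018255] [ 359.70194825 -196.9300525    36.70858758] 0.13272060614102113 [-0.14123317  0.33325743 -5.08697568] 61.517143249320725
13 [ 460. -232.] [ 458. -247.] [ 463. -220.]
25 [ 427. -238.] [ 421. -246.] [ 433. -230.]
21 [ 400. -242.] [ 396. -250.] [ 405. -233.]
31 [ 428. -213.] [ 421. -222.] [ 435. -205.]
21 [ 399. -217.] [ 394. -225.] [ 403. -209.]
47 [ 432. -189.] [ 421. -197.] [ 446. -181.]
26 [ 393. -168.] [ 388. -176.] [ 399. -160.]
103 [ 375. -145.] [ 349. -154.] [ 396. -137.]
```

Now the slow touchdown, about 1 mm per row.

Call:
move_arm(
  steps=[
    [[1,0,0,-0.005,0,0,0],[1,0,0,-0.01,0,0,0],[1,0,0,-0.015,0,0,0],[1,0,0,-0.02,0,0,0],[1,0,0,-0.024,0,0,0],[1,0,0,-0.028,0,0,0],[1,0,0,-0.031,0,0,0],[1,0,0,-0.034,0,0,0],[1,0,0,-0.034,0,0,0],[1,0,0,-0.034,0,0,0]],
  ],
)

```text
t: 23.95
tool_pos: [359.2, -196.5, 29.2]
eef_rot: [-2.106, -2.33, -0.0]
force: [-0.6, 0.1, -5.0]
finger_gap: 0.134
grip_force: 61.7
```

Call:
move_arm(
  steps=[
    [[1,0,0,-0.003,0,0,0],[1,0,0,-0.005,0,0,0],[1,0,0,-0.007,0,0,0],[1,0,0,-0.009,0,0,0],[1,0,0,-0.011,0,0,0],[1,0,0,-0.013,0,0,0],[1,0,0,-0.015,0,0,0],[1,0,0,-0.015,0,0,0],[1,0,0,-0.015,0,0,0],[1,0,0,-0.015,0,0,0]],
  ],
)

```text
t: 24.95
tool_pos: [359.3, -196.5, 29.1]
eef_rot: [-2.103, -2.328, 0.0]
force: [-10.8, 8.9, 21.7]
finger_gap: 0.13
grip_force: 65.5
```

Contact. I'll ease off about 2 mm to shed the preload before opening.

Call:
move_arm(
  steps=[
    [[1,0,0,0.003,0,0,0],[1,0,0,0.006,0,0,0],[1,0,0,0.009,0,0,0],[1,0,0,0.011,0,0,0],[1,0,0,0.011,0,0,0],[1,0,0,0.011,0,0,0],[1,0,0,0.011,0,0,0],[1,0,0,0.011,0,0,0],[1,0,0,0.011,0,0,0],[1,0,0,0.011,0,0,0]],
  ],
)

```text
t: 25.95
tool_pos: [359.2, -196.5, 29.1]
eef_rot: [-2.105, -2.329, -0.0]
force: [-4.5, 4.0, 6.6]
finger_gap: 0.131
grip_force: 62.9
```

Call:
move_arm(
  force=20,
  steps=[
    [[1,0,0,0.002,0,0,0],[1,0,0,0.004,0,0,0],[1,0,0,0.004,0,0,0],[1,0,0,0.004,0,0,0],[0.84,0,0,0.004,0,0,0],[0.8,0,0,0.004,0,0,0],[0.75,0,0,0.004,0,0,0],[0.6,0,0,0.004,0,0,0],[0.6,0,0,0.004,0,0,0],[0.6,0,0,0.004,0,0,0]],
  ],
)

```text
t: 26.95
tool_pos: [359.3, -196.6, 29.3]
eef_rot: [-2.106, -2.33, -0.0]
force: [-0.2, 1.1, -0.2]
finger_gap: 0.398
grip_force: 0.0
```

Call:
move_arm(
  steps=[
    [[0.6,0,0,0.04,0,0,0],[0.6,0,0,0.1,0,0,0],[0.6,0,0,0.25,0,0,0],[0.6,0,0,0.45,0,0,0],[0.6,0,0,0.65,0,0,0],[0.6,0,-0.2,0.85,0,0,0],[0.6,0,-0.45,0.9,0,0,0],[0.6,0,-0.7,0.9,0,0,0],[0.6,0,-0.95,0.9,0,0,0],[0.6,0,-1,0.9,0,0,0]],
  ],
)

```text
t: 27.95
tool_pos: [358.7, -400.6, 211.0]
eef_rot: [2.109, 2.326, -0.002]
force: [0.2, -0.2, 0.2]
finger_gap: 0.402
grip_force: 0.0
```

```bash
python3 chk2.py
python3 - <<'E'
from g import *
for f,c0 in(('lastS',(533,307)),('lastT',(490,386))):
    s=np.load(f+'.npy',allow_pickle=True).item()
    g0=np.array([359.4,-196.4]);a=np.radians(5.8);ex=np.array([np.cos(a),np.sin(a)]);ey=np.array([-ex[1],ex[0]])
    I=s['image'].min(2)
    samp=lambda p,z:int(cv2.getRectSubPix(I,(1,1),tuple(map(float,proj(s,[*p,z])[0])))[0,0])
    # profiles at plate-top height (30): along ey at ex=-22, and along ex on bars ey=+-24, 0
    print(f,'y@x-22',[(t,samp(g0-22*ex+t*ey,30)) for t in range(-52,54,3)])
    for k in(-24,24):print('x@y',k,[(t,samp(g0+k*ey+t*ex,30)) for t in range(-50,52,3)])
    o=np.load('scene0.npy' if f=='lastS' else 'top0.npy',allow_pickle=True).item()
    q=proj(s,[465,-239,40])[0].astype(int);w=lambda x:x['image'][q[1]-25:q[1]+26,q[0]-28:q[0]+29].astype(int)
    print('cooling diff',np.abs(w(s)-w(o)).mean())
E
```

```text
turn [-0.00027277 -0.00021154  0.00186086] [ 358.81295123 -398.23328395  209.94998264] 0.4010433792819039 [ 0.4152725   0.33903903 -0.51458683] 0.0
T 70 -138.62 255
T 76 -138.52 254
T 82 -138.83 246
S 70 -138.96 249
S 76 -138.99 253
S 82 -139.13 255
lastS y@x-22 [(-52, 152), (-49, 177), (-46, 236), (-43, 253), (-40, 242), (-37, 182), (-34, 156), (-31, 153), (-28, 153), (-25, 154), (-22, 155), (-19, 154), (-16, 154), (-13, 154), (-10, 153), (-7, 153), (-4, 154), (-1, 154), (2, 155), (5, 154), (8, 154), (11, 154), (14, 155), (17, 155), (20, 154), (23, 155), (26, 155), (29, 156), (32, 156), (35, 155), (38, 148), (41, 110), (44, 80), (47, 85), (50, 174), (53, 253)]
x@y -24 [(-50, 144), (-47, 91), (-44, 132), (-41, 182), (-38, 171), (-35, 182), (-32, 107), (-29, 142), (-26, 155), (-23, 155), (-20, 154), (-17, 154), (-14, 153), (-11, 197), (-8, 170), (-5, 94), (-2, 102), (1, 139), (4, 137), (7, 134), (10, 127), (13, 148), (16, 152), (19, 150), (22, 153), (25, 153), (28, 149), (31, 203), (34, 212), (37, 191), (40, 184), (43, 154), (46, 152), (49, 141)]
x@y 24 [(-50, 135), (-47, 108), (-44, 
[... 926 characters left out ...]
-23, 160), (-20, 160), (-17, 158), (-14, 160), (-11, 158), (-8, 152), (-5, 130), (-2, 102), (1, 101), (4, 107), (7, 127), (10, 150), (13, 158), (16, 158), (19, 160), (22, 159), (25, 161), (28, 162), (31, 239), (34, 255), (37, 255), (40, 255), (43, 233), (46, 141), (49, 147)]
x@y 24 [(-50, 125), (-47, 121), (-44, 114), (-41, 208), (-38, 255), (-35, 255), (-32, 255), (-29, 226), (-26, 168), (-23, 170), (-20, 168), (-17, 166), (-14, 169), (-11, 170), (-8, 196), (-5, 196), (-2, 155), (1, 152), (4, 155), (7, 199), (10, 184), (13, 163), (16, 167), (19, 169), (22, 167), (25, 168), (28, 167), (31, 226), (34, 255), (37, 255), (40, 255), (43, 248), (46, 127), (49, 123)]
cooling diff 2.3077628712303633
```

Both views show the padeye upright and centred on the grate to within about 1 mm. The index line is at the pointer, and the cooling padeye has not moved. I'm handing the job in.

```bash
python3 -c "
from cell import robot
print(robot.job_done())"
```

```text
the job is handed in; nothing more can be done
None
```

The job is handed in at about 28 s: the turntable is indexed to within about half a degree, the welded padeye stands upright in the middle of the empty grate (about 1 mm off), and the cooling padeye has not moved.

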